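# Close a swing-gate drilling jig behind a wooden offcut

### The arm

A 7-joint arm with a two-finger parallel gripper is mounted at the origin on a cart in front of the work surface, level with it; the furniture and walls round the work are solid. World frame = base frame: x ahead of the robot, y to its left, z up, the work surface at z = 0. Lengths are in mm, angles in rad, forces in N, time in s.
With the tool pointing down it reaches from about 350 to 900 mm from the base axis. Payload 19.9 kg.
Tool frame: the origin (TCP) lies on the centre line of the jaws, within the pads' length; the fingertips stand 17 mm ahead of it and the grasp point (between the pads) lies 2 mm behind it; z points along the fingers, y is the line along which they close (so a half turn about z gives the same grasp; the last joint's range is limited). The gripper opens to 85 mm and grips with 20 to 120 N. Pads are 22 mm wide; open, the fingers measure 114 mm over their backs; the gripper's body (76 mm by 85 mm) begins 54 mm behind the grasp point. The pads swing forward as they close: fully open they stand 13 mm farther back than shut.
Start: joints at [-1.369, 0.417, -0.01, 1.614, 0.005, 1.111, -0.053], TCP at [150.253, 606.652, 248.26] pointing down, gripper open.
Joint ranges: [-2.81, 2.81], [-0.39, 2.02], [-1.27, 1.25], [0.06, 2.57], [-1.19, 4.33], [0.19, 2], [-2.82, 2.82]. Speed limits (rad/s): [1.89, 1.89, 2.39, 2.39, 3.01, 3.01, 3.01].

### API

Orientations are given as a rotation vector (axis times angle).
In Python, from rig import reach, servo_line, goto_joints, gripper_to, hold, solve_ik, snapshot, camera_params, MotionError, finish_job, read_time, read_qpos, read_joint_vel, read_effort, read_position, read_orientation, read_contact_force, read_moment, read_gripper_width, read_grasp_force gives the robot as it stands. Calls block until the motion is done:
- reach(position, orientation): joint-space move of the TCP to a pose.
- servo_line(position, v=150, ori=None, f_stop=None): straight line of the TCP; ori=None keeps the orientation; v is the mean speed in mm/s. With f_stop (N) it stops when the force on the tool has changed by that much, and returns True; else False.
- goto_joints(angles): joint-space move.
- gripper_to(opening, grasp_force=None): finger opening in mm; grasp_force is the grip in N (None keeps the last); returns when the fingers have stopped.
- hold(seconds).
- solve_ik(position, orientation): joint angles nearest the present ones, or None.
- snapshot(name): name is "side" or "top"; returns (picture, depth): 420x560x3 uint8, red, green, blue; 420x560 float32, mm along the optical axis (not along the pixel's ray), 0 where there is no reading.
- camera_params(name): a dict with "fovy" (degrees; the focal length in pixels is half the picture's height over the tangent of half this angle, whatever the lens; pixels are square), "cx", "cy" (the principal point, pixels), "R" (3x3) and "t" (3): a world point X has camera coordinates R X + t. Camera axes: x right, y down, z forward; pixel columns grow to the right and rows downward; lengths in mm; the calibration is good to about 2 mm. A picture is of the moment at which its call begins. camera_params takes no time and is no camera call.
A pose or a line that the arm cannot do raises MotionError and nothing moves.
- finish_job(): hands the job in; it is judged then, once.
Readings, each from a call of its own:
- read_time(): time.
- read_qpos(): joint angles.
- read_joint_vel(): joint speeds.
- read_effort(): joint torques, N m.
- read_position(): TCP position.
- read_orientation(): TCP orientation.
- read_contact_force(): force on the tool from outside, world axes, zero at the start.
- read_moment(): the same for the moment, N m.
- read_gripper_width(): finger opening in mm.
- read_grasp_force(): force on a finger pad.
Only numpy, scipy, OpenCV 4.12 (cv2) and the standard library are available. Lean on these libraries where they do the work, as an engineer would, in place of code of your own. Each camera call takes 0.05 s, during which the arm holds its last target. There are 200 camera calls.

### The job

Make the wooden block in the jig ready for drilling: with a fingertip, push it along its channel until it is fully home against the end stop while the gate still stands open, then swing the metal gate arm across behind the block until it is shut against its stop peg. Only push: lift nothing, and leave the other things on the bench where they are.

Things in the scene. Friction and masses are not known exactly. Their poses are not given: they have to be found in the camera images.
- jig: Plywood jig board, 250 x 150 x 12 mm, screwed to the bench. Origin at the centre of its underside; x runs along the channel to the end stop, y across, z up. Two wooden side fences, 18 mm wide, 36 mm high over the bench, from x = +5 to +105 mm, leave a channel 47 mm wide about y = 0; behind x = +5 mm it has no fences.
- end_stop (a point): Middle of the wooden end stop's face, at x = +105, y = 0 mm of the jig, 29 mm above the bench; the stop's top is 46 mm above the bench. The block's leading end must touch this face.
- offcut: The thick wooden block, 42 x 130 x 38 mm, about 0.15 kg, loose in the channel (underside 12 mm, top 50 mm above the bench). Origin at the centre of its underside; its own y (long side) lies along the jig's x. It starts 25 to 50 mm short of the end stop, its rear end clear of the fences. Fully home its origin is at x = +40 mm of the jig, its rear end at x = -25 mm.
- stop_peg (a point): Top of the upright steel stop peg, 10 mm thick, at x = -23, y = +56 mm of the jig, 32 mm above the bench. The shut gate arm lies against it.
- gate_pivot (a point): The gate's upright pivot axis, at x = -37, y = -55 mm of the jig; the point is 26 mm above the bench, mid-height of the arm. The bolt head there reaches 45 mm above the bench.
- gate_knob (a point): Point on the gate arm's centre line, 103 mm from the pivot, 26 mm above the bench. The gate is a flat aluminium arm, 18 mm wide, 18 mm high (17 to 35 mm above the bench), reaching 114 mm from the pivot; here a round black knob, 20 mm wide, stands on it, up to 57 mm above the bench. The arm's plain sides can be pushed anywhere along it.
- gate (a joint): Gate angle, rad. 0 is shut (a limit): the arm points along the jig's +y, against the peg, 3 mm behind a block that is home. It grows anticlockwise seen from above, to 1.9; at 1.57 the arm points along the jig's -x. It starts at 1.2 to 1.7. The hinge is stiff: the gate stays where it is left and takes 1 to 2 N near the knob to turn.
Things that resemble listed ones, but are neither listed nor needed, are in the scene too. What is shaped like the offcut but orange is not meant.

How it is judged (in metres and radians):
On the way, in this order (a step that is already met when the one before it is completed fails the run):
1. the block is home against the end stop while the gate still stands open (x of offcut in the frame of jig above 0.036 m and z of offcut in the frame of jig below 0.016 m and value of joint gate above 0.8 rad), for 0.2 s.
2. the gate is shut behind the block (x of offcut in the frame of jig above 0.036 m and z of offcut in the frame of jig below 0.016 m and value of joint gate below 0.05 rad), for 0.2 s.
At the end, for the whole second after the job is handed in: The block lies flat on the jig board within 4 mm of touching the end stop, and the gate is within 0.05 rad of shut; both are at rest (all of step 2 and angle between offcut's own z axis and vertical below 0.05 rad and linear speed of offcut below 0.01 m/s and velocity of joint gate below 0.05 rad/s).
It fails at once if the block is lifted more than 8 mm off the jig board, or tipped by more than 0.25 rad (z of offcut in the frame of jig above 0.02 m or angle between offcut's own z axis and vertical above 0.25 rad).
It fails at once if another loose thing on the bench (flat offcut, screw jar, pliers, battery pack, tape measure, sanding block) is moved by more than 30 mm (distance of any of flat_offcut, screw_jar, pliers, battery, tape_measure, sanding_block from where it was at the start of the episode above 0.03 m).
It also fails if it takes over 45 s, if anything falls off the work surface, if the arm or the gripper's body presses on something with over 40 N, if the wrist force passes 120 N, or if a joint passes its speed limit or range.

## Working session

There is one attempt and no reset: what is moved stays moved. The work goes in short steps, each a Python script; the robot and the scene stay as the last script left them, time stands still between calls to the robot, and variables do not carry over. Pictures are saved under pics/ and viewed, at most 10 in all, crops included, and the job is handed in when it is done.

```bash
mkdir -p pics; ls; python3 - <<'E'
from rig import *
import cv2,numpy as np
for n in("top","side"):
    p,d=snapshot(n); cv2.imwrite(f"pics/{n}0.png",p[:,:,::-1]); np.save(f"{n}0.npy",d); print(n,camera_params(n))
print(read_time(),read_orientation(),read_gripper_width())
E
```

```text
pics
top {'fovy': 50.97789185574253, 'cx': 279.934859858347, 'cy': 215.4882268502079, 'R': array([[-0.00854916, -0.99979801, -0.01818922],
       [-0.99877936,  0.00942257, -0.04848726],
       [ 0.04864886,  0.01775249, -0.99865817]]), 't': array([119.08609954, 493.74104629, 884.44773272])}
side {'fovy': 56.13972379772101, 'cx': 282.5223286090472, 'cy': 210.8372753840809, 'R': array([[-0.95439171, -0.29776486, -0.02173822],
       [-0.14106312,  0.51390768, -0.84616788],
       [ 0.2631305 , -0.80450915, -0.53247287]]), 't': array([479.45961244,  72.19135779, 811.13307518])}
0.1 [-3.80432146e-01 -3.11842778e+00  1.63802228e-03] 85.5321131576786
```

View pics/top0.png

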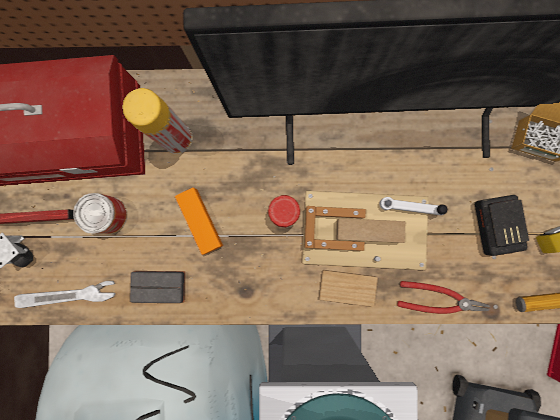

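View pics/side0.png

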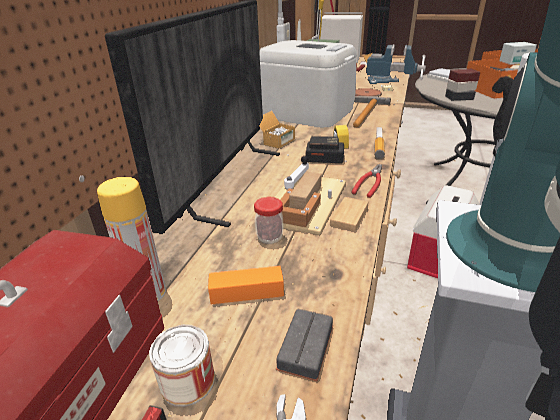

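The top view shows the jig at about (365,230), with its end stop at the left (308,228), so jig x is roughly world +y. The pivot bolt is at (387,203), the knob at (442,209) and the peg at (377,259). Block candidates:
- **Brown block in the channel**, (370,231): this fits the description, being between the fences on the jig.
- **Orange bar**, (198,220): excluded by the task.
- **Pale flat offcut**, (348,288): off the jig and low.

I'll measure and confirm with a crop.

```bash
cat > h.py <<'E'
import numpy as np,cv2
from rig import *
def cloud(n,d):
    c=camera_params(n); f=210/np.tan(np.radians(c["fovy"]/2))
    v,u=np.mgrid[:420,:560]
    P=np.stack([(u-c["cx"])/f*d,(v-c["cy"])/f*d,d],-1)
    return (P-c["t"])@c["R"]
def ray(n,u,v,z):
    c=camera_params(n); f=210/np.tan(np.radians(c["fovy"]/2))
    r=c["R"].T@np.array([(u-c["cx"])/f,(v-c["cy"])/f,1]); o=-c["R"].T@c["t"]
    return o+r*(z-o[2])/r[2]
E
python3 - <<'E'
from h import *
d=np.load("top0.npy");W=cloud("top",d);z=W[...,2]
box=np.zeros((420,560),bool);box[185:275,298:455]=1
img=cv2.imread("pics/top0.png")
print("bench z",np.median(z[300:320,200:300]))
def comp(m):
    n,l,s,_=cv2.connectedComponentsWithStats(m.astype(np.uint8)); k=1+np.argmax(s[1:,4]); return l==k
for nm,lo,hi in(("board",7,60),("block",46,56)):
    m=comp(box&(z>lo)&(z<hi)); p=W[m][:,:2].astype(np.float32)
    print(nm,m.sum(),cv2.minAreaRect(p),np.median(z[m]),cv2.boundingRect(m.astype(np.uint8)))
a=z[185:275,298:455]; cv2.imwrite("pics/z.png",cv2.resize(np.clip(a*4,0,255).astype(np.uint8),None,fx=2,fy=2))
big=cv2.resize(img[185:275,298:455],None,fx=5,fy=5,interpolation=cv2.INTER_CUBIC); cv2.imwrite("pics/crop.png",big)
E
```

```text
bench z 1.3639580284661923
board 9262 ((463.6311340332031, -69.14187622070312), (274.21368408203125, 150.191162109375), 86.60213470458984) 14.770333747545681 (302, 191, 145, 79)
block 1453 ((463.0268859863281, -62.21686553955078), (129.8824920654297, 42.00629425048828), 86.70124816894531) 51.37798410696564 (337, 218, 68, 25)
```

View pics/crop.png

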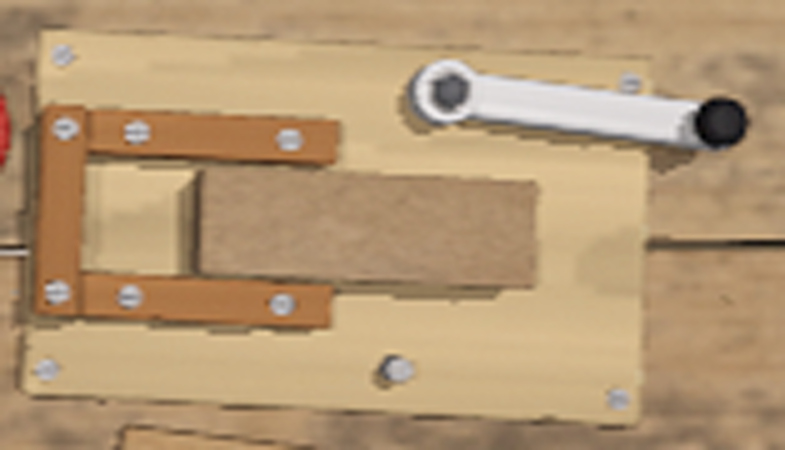

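The crop confirms the brown block in the channel between the fences. The bolt is at full-frame (388,203), the peg at (377.6,258.8) and the knob at (442.2,209.2), with the gate standing open at roughly 1.5 rad. Next I'll fit the jig frame and move to behind the block.

```bash
cat >> h.py <<'E'
from scipy.spatial.transform import Rotation as Ro
A=np.radians(86.65)
X=np.array([np.cos(A),np.sin(A)]);Y=np.array([-np.sin(A),np.cos(A)])
def down(a):
    c,s=np.cos(a),np.sin(a)
    return Ro.from_matrix(np.array([[c,s,0],[s,-c,0],[0,0,-1]])).as_rotvec()
piv=ray("top",388,203,45)[:2];peg=ray("top",377.6,258.8,32)[:2]
O=(piv-(-37*X-55*Y)+peg-(-23*X+56*Y))/2
def w(x,y,z): return [*(O+x*X+y*Y),z]
def j(p): q=np.asarray(p)[:2]-O; return np.array([q@X,q@Y])
E
python3 - <<'E'
from h import *
knob=ray("top",442.2,209.2,57)
print("O",O,"piv",j(piv),"peg",j(peg),"block",j([463.0,-62.2]),"knob",j(knob))
k=j(knob)-j(piv);print("gate",np.arctan2(-k[0],k[1]),np.hypot(*k))
for uv in((315,205.5),(305.5,248),(314.6,212)):print(j(ray("top",*uv,36 if uv[0]>306 else 36)))
W=cloud("top",np.load("top0.npy"))
m=(W[...,2]>70)&(W[...,1]<50)&(W[...,1]>-350)&(W[...,0]<900)&(W[...,0]>300);print("tall things min x",W[m][:,0].min(), W[m][np.argmin(W[m][:,0])])
gripper_to(0)
p=w(-120,0,200)
print(solve_ik(p,down(A)))
reach(p,down(A)); print(read_position(),read_qpos(),read_time(),read_contact_force(),read_gripper_width())
t,d=snapshot("top");cv2.imwrite("pics/t1.png",t[:,:,::-1])
E
```

```text
O [463.27719538 -58.03959048] piv [-36.67230215 -54.68850263] peg [-23.32769785  55.68850263] block [-4.1694982   0.03360725] knob [-138.27783648  -46.710834  ]
gate 1.4924409937266634 101.91824078249208
[105.22481383 -43.51220054]
[120.07627257  41.49000808]
[105.42122173 -30.56658164]
tall things min x 689.1241603750981 [689.12416038  48.88451511 408.67837123]
[-0.42748722  0.32527706  0.87640808  2.01386895 -0.30933409  0.93851278
  0.55052577]
[ 456.62193398 -177.22200792  199.95918803] [-0.42822571  0.32545545  0.87570733  2.01360436 -0.30933043  0.93854276
  0.55043225] 3.825 [ 1.36647529 -0.94266903 -1.01576161] 0.13940239023752388
```

View pics/t1.png

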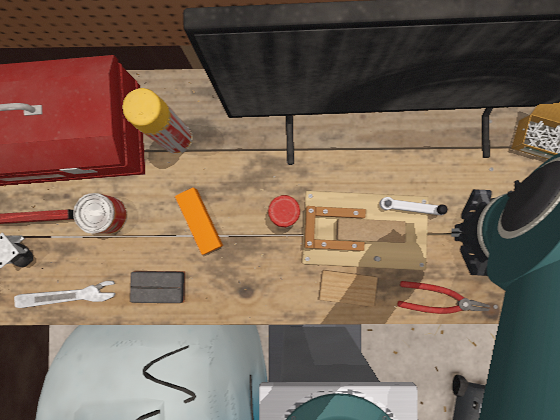

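The arm is now beside the jig at the right, with the closed fingers around (460,235), clear of everything. The measured landmarks agree with the plan to about 0.5 mm, the block has about 44 mm to go and the gate is at about 1.49 rad. I'll touch down on the board to find tip height, then push.

```bash
python3 - <<'E'
from h import *
servo_line(w(-104,0,60),v=120)
r=servo_line(w(-104,0,24),v=20,f_stop=4)
p=read_position();print("touch",r,p,read_time())
z=p[2]+ (10 if r else 5)
servo_line(w(-104,0,z),v=50)
r=servo_line(w(-45,0,z),v=40)
print(r,j(read_position()),read_contact_force(),read_time())
r=servo_line(w(-25,0,z),v=15,f_stop=12)
print(r,j(read_position()),read_position(),read_contact_force(),read_time())
t,d=snapshot("top");cv2.imwrite("pics/t2.png",cv2.resize(t[180:280,290:470,::-1],None,fx=4,fy=4))
W=cloud("top",d);m=(W[...,2]>46)&(W[...,2]<56);m[:215]=0;m[245:]=0;m[:,:308]=0;m[:,395:]=0
q=np.array([j(x) for x in W[m]]);print("block front",np.percentile(q[:,0],[1,50,99]))
E
```

```text
touch True [ 457.20729182 -161.87440364   29.0740577 ] 6.5833
False [-4.51726738e+01  6.80089829e-03] [-0.51101894  0.09940946  0.49799969] 8.5667
True [-36.36607482  -0.04117061] [461.19323597 -94.34592885  39.0447182 ] [ 0.6867591  -2.67306566  1.772254  ] 9.3
block front [-15.75636294  52.21597082 117.08473361]
```

View pics/t2.png

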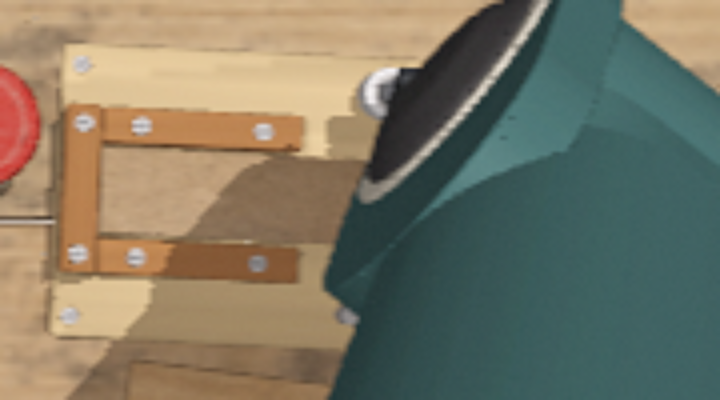

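The picture shows the block filling the channel up to the end stop (crop (100,190)), and the push stopped on contact with the TCP at x = −36.4, which puts the rear end at about −25. The block is home. Next is the gate.

```bash
python3 - <<'E'
from h import *
hold(0.3)
servo_line(w(-55,0,39),v=60); servo_line(w(-60,0,115),v=120)
def g(th,off,z,r=75):
    e=np.array([-np.sin(th),np.cos(th)]);u=np.array([np.cos(th),np.sin(th)])
    p=np.array([-37,-55])+r*e-off*u; return w(*p,z),down(A+th)
t0=1.49
p,o=g(t0,36,115); reach(p,o); print(read_position(),p,read_time())
p,o=g(t0,36,38); print("down",servo_line(p,v=80,f_stop=8),read_position(),read_time())
p,o=g(t0,21,38); servo_line(p,v=40,ori=o)
for th in np.arange(t0-.13,0.1,-.13):
    p,o=g(th,20,38); r=servo_line(p,v=60,ori=o,f_stop=20)
    if r: print("stop",th,read_contact_force());break
print(th,read_contact_force(),read_time())
if not r:
    p,o=g(-0.03,18,38); r=servo_line(p,v=20,ori=o,f_stop=8)
    print("end",r,j(read_position()),read_contact_force(),read_time())
E
```

```text
[ 540.9011793  -177.25799875  114.55731224] [np.float64(541.261433060507), np.float64(-177.46152021792116), 115] 12.1583
down False [ 541.53708665 -177.57050933   38.45221664] 13.2667
0.19000000000000083 [ 0.38076446 -0.15470232 -0.41575714] 16.975
end True [-57.35622969  19.36648152] [ 0.41096823 -2.94455649  0.94147346] 17.7
```

```bash
python3 - <<'E'
from h import *
hold(0.3)
servo_line(w(-75,19,38),v=60); servo_line(w(-80,19,130),v=150); reach(w(-230,0,200),down(A))
t,d=snapshot("top");cv2.imwrite("pics/t3.png",cv2.resize(t[180:280,290:470,::-1],None,fx=4,fy=4))
W=cloud("top",d);m=(W[...,2]>47)&(W[...,2]<56);m[:217]=0;m[245:]=0;m[:,:308]=0;m[:,395:]=0
q=np.array([j(x) for x in W[m]]);print("block",np.percentile(q,[1,50,99],axis=0),read_time())
E
```

```text
block [[-22.06946238 -20.93632978]
 [ 45.93183443  -0.30386919]
 [116.36135875  27.03316987]] 19.975
```

View pics/t3.png

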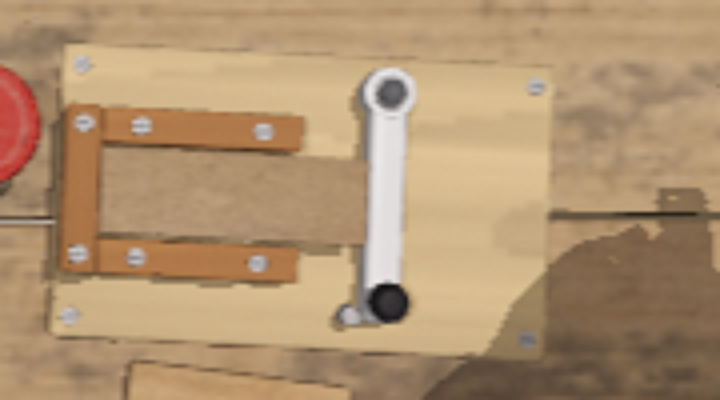

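The gate lies across behind the block with its knob at crop (388,302), touching the peg at (348,315). The block fills the channel up to the stop at (100,190). One quick numeric check, then I'll hand in.

```bash
python3 - <<'E'
from h import *
k=j(ray("top",387,255.5,57))-j(piv);g=np.arctan2(-k[0],k[1])
rear=j(ray("top",290+366/4,180+200/4,50));print("gate",g,"rear",rear)
if abs(g)<.05 and rear[0]>-29: print(finish_job())
E
```

```text
gate -0.0071816911899646755 rear [-25.00450684  -1.09894548]
the job is handed in; nothing more can be done
None
```

The job is handed in: the block is home against the end stop (rear end measured at x = −25 mm) and the gate is shut against its peg (about 0 rad), at roughly 20 s of the 45 s limit; the verdict was not shown.

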